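# Gauge a jar's diameter with the thumbwheel

### The job

Stand the straight-sided clay jar upright on the bed of the diameter gauge, between its two jaws, and let go of it. Then, with a fingertip on the exposed rim of the gauge's thumbwheel, roll the sliding jaw up until the jar is snugly but gently nipped between both jaws, and leave it so. Move the sliding jaw by its wheel only, go gently (the jar is brittle and the wheel's axle is delicate), and leave the other pots and things where they are.

Things in the scene. Friction and masses are not known exactly. Their poses are not given: they have to be found in the camera images.
- jar: Jar to gauge: brown biscuit-fired clay, straight cylinder 56 mm in diameter up to 60 mm, then a shoulder and a 44 mm collar, 75 mm high in all, open top, about 0.18 kg (0.7 to 1.4 times). Origin: centre of its underside, z up. For a true reading both jaws must bear on it with 2 N or more; above 9 N it cracks.
- gauge: Diameter gauge fixed to the table, turned up to 0.4 rad: aluminium bed 84 mm (x) by 212 mm (y = -72 to 140 mm), top 12 mm above the table. Its y axis is the slide direction. Along y: fixed jaw (face at -50 mm), space for the jar, sliding jaw, grey wheel housing (y = 74 to 136 mm, 38 mm wide, top 50 mm above the table). Origin on the table, on the gauge's centre line.
- anvil: The fixed jaw, a steel block 44 mm wide (x), 14 mm thick, 50 mm high on the bed (top 62 mm above the table). Origin at the foot of its face, on the bed; the face looks to the gauge's +y.
- jaw: Sliding jaw: steel block like the fixed jaw, on two rods running into the housing. Origin at the foot of its face, on the bed; face looks to the gauge's -y, block on the +y side. Starts 67 to 79 mm from the fixed jaw, travels 95 to 25 mm. About 5 N of drag keeps it where it is left. Never push it directly: drive it by the thumbwheel.
- thumbwheel: Thumbwheel: dark steel disc 44 mm in diameter, 12 mm wide, ribbed rim, upright in a slot of the housing, top 8 mm proud. Origin at its centre (gauge x = 0, y = 105 mm, 36 mm above the table), axle along the gauge's x; the body turns with the wheel. Rolling its top towards the jar (gauge -y) moves the sliding jaw the same way, half as far as the rim: 11 mm per rad.
- wheel_top (a point): Highest point of the thumbwheel's rim, 58 mm above the table; does not turn with the wheel. The wheel sits rigidly on its axle, which bends if pressed with over 25 N; come down slowly. The rim is driven by friction alone (0.6 to 1.4): press, stroke, lift, go back. The jaw pushes with twice the drag on the rim less 5 N: free running drags 2.5 N, above 7 N the jar cracks.
- round_pot: Bystander: a round-bellied clay pot, 70 mm wide, 72 mm high; origin under its centre.
- low_dish: Bystander: a low clay dish 60 mm wide, 26 mm high; origin under its centre.
- mug: Bystander: a white cup 72 mm wide, 85 mm high; origin under its centre.
- rib: Bystander: a potter's spatula 170 mm long, lying flat; origin under its middle.
Things that resemble listed ones, but are neither listed nor needed, are in the scene too. There is more than one size of the gauge; the one meant has the size given above. What is shaped like the jar but purple is not meant.

How it is judged:
By the outcome, as a careful person would: the job done as asked, in the order asked, and still so for the second after the job is handed in, with the robot touching nothing.
It also fails if it takes over 72 s, if anything falls off the work surface, if the arm or the gripper's body presses on something with over 40 N, if the wrist force passes 120 N, or if a joint passes its speed limit or range.

### The arm

A 6-joint arm with a two-finger parallel gripper is mounted at the origin on the work surface. World frame = base frame: x ahead of the robot, y to its left, z up, the work surface at z = 0. Lengths are in m, angles in rad, forces in N, time in s.
With the tool pointing down it reaches from about 0.3 to 0.875 m from the base axis. Payload 6.4 kg.
Tool frame: the origin (TCP) lies on the mounting face of the last link; the fingertips stand 173 mm ahead of it and the grasp point (between the pads) lies 155 mm ahead of it (ctrl.tip_reach is the distance from the TCP to the fingertips, in m); z points along the fingers, y is the line along which they close (so a half turn about z gives the same grasp; the last joint's range is limited). The gripper opens to 85 mm and grips with 20 to 120 N. Pads are 22 mm wide; open, the fingers measure 114 mm over their backs; the gripper's body (76 mm by 85 mm) begins 54 mm behind the grasp point. The pads swing forward as they close: fully open they stand 13 mm farther back than shut.
Start: joints at [-1.473, 0.181, 1.607, -0, 1.354, -0.206], TCP at [0.172, -0.549, 0.405] pointing down, gripper open.
Joint ranges: [-2.99, 2.99], [-0.89, 2.07], [0.3, 2.58], [-1.14, 4.28], [0, 2.63], [-3.12, 3.12]. Speed limits (rad/s): [2.57, 2.57, 3.01, 3.14, 3.14, 3.14].

### API

Orientations are given as a unit quaternion [w, x, y, z].
In Python, from bench import ctrl gives the robot as it stands.
- The arm moves only by the shell command python3 -m pendant 'ROWS'. ROWS is JSON, a list that holds one entry, the list of rows, each a list of 7 numbers: the opening, from 0 (shut) to 1 (fully open), then the shift along the tool's x, y, z in mm, then the turn, a rotation vector about the tool's x, y, z in rad. A call has 1 to 5 rows; each row is the pose to reach, as a shift and turn from the pose commanded when the call began, along the tool's axes at that moment; what a row does not reach only later rows make up. A row lasts 1/12 s, in which the tool goes at most 41.7 mm and 7.16 degrees, less where a joint would pass 70% of its speed; a pose out of reach is approached as far as the arm can. A call with a gripper value outside its range is refused whole. The fingers move at their own pace and stop on an object; the grip force is fixed at half the most. Time passes only in rows, so rows that repeat a pose let the fingers close. It gives the time, the measured TCP pose, the force, the opening and the grip force at its end, in the units of the state.
- ctrl.get_obs(): the state, without advancing time (a new reading comes with each control period).
- ctrl.camera(name): name is "side" or "top"; returns the picture (400x640x3 uint8, red, green, blue); there is no depth.
- ctrl.camera_params(name): a dict with "mtx" (3x3 intrinsics, pixels), "distortion" ([k1, k2, p1, p2, k3] as OpenCV has them; the pictures are not rectified), "world_from_camera" (4x4, takes a point from camera to world coordinates). Camera axes: x right, y down, z forward; pixel columns grow to the right and rows downward; lengths in m; the calibration is good to about 2 mm. A picture is of the moment at which its call begins. camera_params takes no time and is no camera call.
- ctrl.hand_in(): hands the job in; it is judged then, once.
Trained networks look in the newest picture that a camera, given by its name, has taken for a name from the list of things; names that differ only in an ending like _2 or _b are one class to them, and where a whole thing is asked for, a point or a joint stands for the part that bears it (a point fixed in the world has none). Each returns a list of dicts, best first, with "confidence" (0 to 1); they miss things now and then, are a little off and sometimes report something else, mostly with a low value. They report only what shows in the picture. A call takes as long as a camera call. They do not tell look-alikes from the thing itself.
- ctrl.boxes_of(camera, name): "point" ([column, row] as shares, 0 to 1, of the picture: columns of its width, rows of its height, amid what is visible of it).
The state is a dict: "time_s": time; "q": joint angles; "dq": joint speeds; "joint_efforts": joint torques, N m; "eef_pos": TCP position; "eef_rot": TCP orientation; "wrist_force": force on the tool from outside, world axes, zero at the start; "torque": the same for the moment, N m; "opening": opening from 0.0 (shut) to 1.0 (fully open); "grasp_force": force on a finger pad.
Only numpy, scipy, OpenCV 4.12 (cv2) and the standard library are available. Lean on these libraries where they do the work, as an engineer would, in place of code of your own. Each camera call takes 0.05 s, during which the arm holds its last target. There are 200 camera calls.

## Working session

There is one attempt and no reset: what is moved stays moved. The work goes in short steps, Python scripts to look and compute and a shell command to move; the robot and the scene stay as the last step left them, time stands still between calls to the robot, and variables do not carry over. Pictures are saved under pics/ and viewed, at most 12 in all, crops included, and the job is handed in when it is done.

```bash
ls; mkdir -p pics; cat > h.py <<'E'
import numpy as np, cv2
from bench import ctrl
def par(c):
    p=ctrl.camera_params(c); return np.array(p["mtx"]),np.array(p["distortion"]),np.array(p["world_from_camera"])
def ray(c,px):
    K,d,T=par(c); u=cv2.undistortPoints(np.array([[px]],float),K,d)[0,0]
    v=T[:3,:3]@np.array([u[0],u[1],1]); return T[:3,3],v/np.linalg.norm(v)
def atz(c,px,z):
    o,v=ray(c,px); return o+v*(z-o[2])/v[2]
def proj(c,P):
    K,d,T=par(c); W=np.linalg.inv(T); return cv2.projectPoints(np.atleast_2d(np.array(P,float)),cv2.Rodrigues(W[:3,:3])[0],W[:3,3],K,d)[0][:,0]
def tri(a,b):
    (o,v),(p,w)=a,b; A=np.stack([v,-w],1); s=np.linalg.lstsq(A,p-o,rcond=None)[0]
    x,y=o+s[0]*v,p+s[1]*w; return (x+y)/2,np.linalg.norm(x-y)
E
python3 - <<'E'
from h import *
for c in("top","side"):
    im=ctrl.camera(c); cv2.imwrite(f"pics/{c}0.png",im[:,:,::-1])
    print(c,par(c)[2][:3,3].round(3))
    for n in "jar gauge anvil jaw thumbwheel round_pot low_dish mug rib".split():
        print(n,[( (np.array(b["point"])*[640,400]).round(1).tolist(),round(b["confidence"],2)) for b in ctrl.boxes_of(c,n)])
E
```

```text
pics
top [ 0.56  -0.049  0.886]
jar [([436.0, 186.5], 0.95), ([417.6, 141.4], 0.77)]
gauge [([359.9, 211.4], 0.77), ([271.2, 122.6], 0.71), ([240.7, 203.6], 0.65)]
anvil [([278.4, 202.7], 0.73)]
jaw [([235.8, 201.8], 0.68), ([354.2, 211.9], 0.55)]
thumbwheel [([237.1, 202.8], 0.74), ([337.2, 218.0], 0.44), ([207.5, 207.5], 0.38)]
round_pot [([433.2, 249.6], 0.69)]
low_dish [([379.5, 123.0], 0.9)]
mug []
rib [([272.1, 122.4], 0.88)]
side [ 0.515 -0.611  0.676]
jar [([394.8, 285.3], 0.76), ([349.1, 310.6], 0.56)]
gauge [([309.9, 247.1], 0.88), ([303.8, 158.6], 0.85), ([310.9, 172.6], 0.69)]
anvil [([310.2, 172.3], 0.79), ([324.8, 264.1], 0.77)]
jaw [([302.9, 148.6], 0.78), ([305.4, 233.6], 0.47)]
thumbwheel [([303.3, 130.8], 0.61), ([301.0, 215.1], 0.5)]
round_pot [([269.1, 315.4], 0.95), ([302.2, 132.1], 0.31)]
low_dish [([232.6, 166.7], 0.67), ([405.2, 248.9], 0.62), ([349.7, 307.4], 0.55)]
mug [([236.0, 167.6], 0.61)]
rib [([388.5, 170.7], 0.66)]
```

View pics/top0.png

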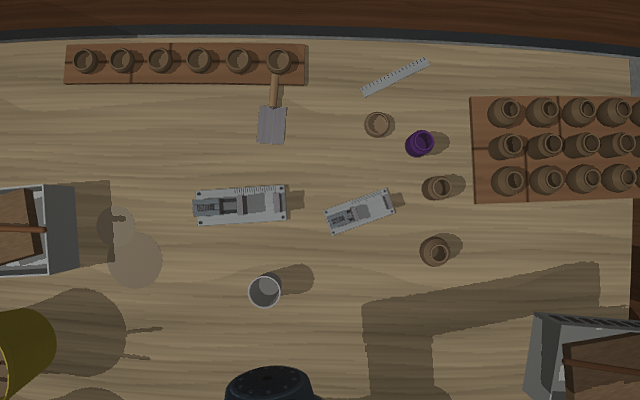

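View pics/side0.png

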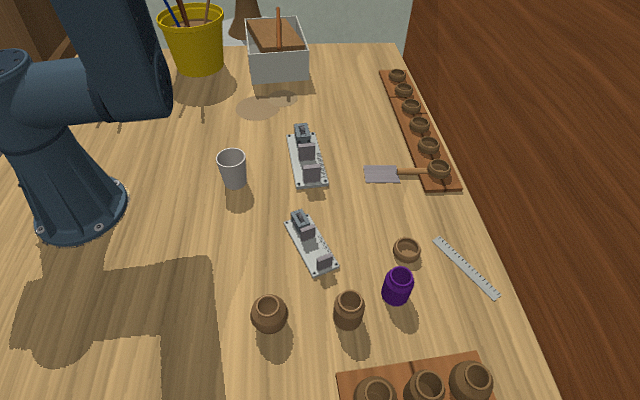

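Top shows the large gauge at (240,204), a small one at (360,211), the brown jar at (436,187), the purple look-alike at (419,143) and the round pot at (435,250). In the side view the brown jar is at (349,310), the purple one at (397,286), the large gauge at (308,160) and the small gauge at (312,245). 

Candidates: jar is brown (436,187), not purple (419,143), the round pot (435,250) or the board pots (500+,*). The gauge is the large one (240,204), not the small one (360,211).

```bash
python3 - <<'E'
from h import *
t=cv2.imread("pics/top0.png"); s=cv2.imread("pics/side0.png")
a=cv2.resize(t[175:235,185:295],(660,360),interpolation=cv2.INTER_CUBIC)
b=cv2.resize(t[160:210,405:475],(280,200),interpolation=cv2.INTER_CUBIC)
c=cv2.resize(s[280:340,320:390],(280,240),interpolation=cv2.INTER_CUBIC)
o=np.zeros((600,660,3),np.uint8); o[:360]=a; o[360:560,:280]=b; o[360:600,300:580]=c
cv2.imwrite("pics/crop1.png",o)
print("jar top",atz("top",(436,186.5),.04),"side",atz("side",(349.1,310.6),.04),tri(ray("top",(436,186.5)),ray("side",(349.1,310.6))))
print("gauge anvil/jaw/housing",atz("top",(278.4,202.7),.06),atz("top",(240.7,203.6),.03),atz("top",(207.5,207.5),.055))
print(tri(ray("top",(207.5,207.5)),ray("side",(303.3,130.8))))
print("mug",atz("top",(264,291),.04)," small",atz("top",(360,211),.02))
o=ctrl.get_obs(); print(o["eef_pos"],o["eef_rot"],o["time_s"],ctrl.tip_reach)
E
```

```text
jar top [ 0.61154335 -0.31151714  0.04      ] side [ 0.61074354 -0.31878338  0.04      ] (array([ 0.61214285, -0.31444826,  0.03058168]), np.float64(4.368855487014202e-05))
gauge anvil/jaw/housing [0.56513484 0.04584763 0.06      ] [0.56103873 0.13623162 0.03      ] [0.55032238 0.20564571 0.055     ]
(array([0.55354928, 0.20752424, 0.04790265]), np.float64(0.006635373987437624))
mug [0.36358807 0.07599589 0.04      ]  small [ 0.55089911 -0.13978119  0.02      ]
[ 0.17201786 -0.54868829  0.40467939] [-1.09309271e-05  9.88488249e-01  1.51297658e-01  5.51594039e-07] 1.0 0.1734
```

View pics/crop1.png

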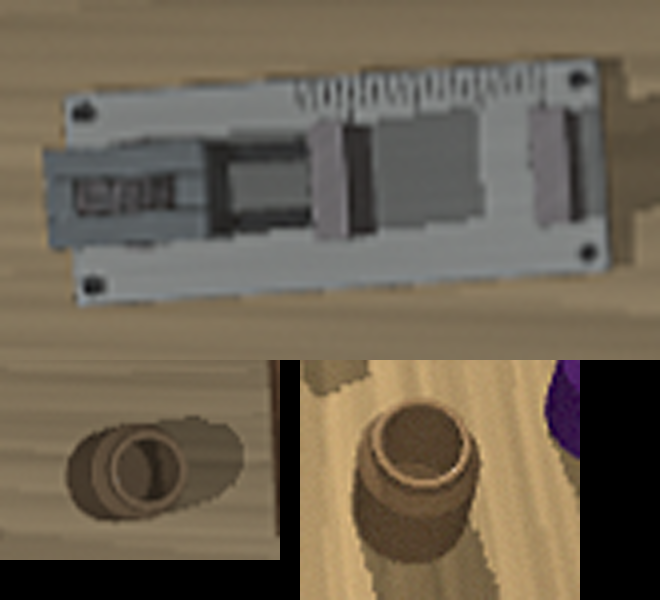

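```bash
python3 - <<'E'
from h import *
g=lambda x,y,z:atz("top",(185+x/6-.4,175+y/6-.4),z)
T=("top",(405+148/4-.4,160+110/4-.4));S=("side",(320+125/4-.4,280+83/4-.4))
print("rim",tri(ray(*T),ray(*S)),atz(*T,.075),atz(*S,.075))
C=[g(*p,.012) for p in((67,97),(596,60),(607,270),(80,305))]
print("corners",np.round(C,4)); 
ctr=np.mean(C,0); ax=(C[0]+C[3]-C[1]-C[2])/2; L=np.linalg.norm(ax); ax/=L; print("len",L,"wid",np.linalg.norm(C[0]-C[3]),np.linalg.norm(C[1]-C[2]))
yaw=np.arctan2(-ax[0],ax[1]); org=ctr-ax*.034; print("yaw",yaw,"origin",org)
R=np.array([[np.cos(yaw),-np.sin(yaw)],[np.sin(yaw),np.cos(yaw)]])
loc=lambda P:(R.T@(P[:2]-org[:2])).round(4)
for n,p,z in(("anvil",(533,165),.062),("jawface",(345,180),.062),("wheel",(125,196),.057),("hous far",(46,200),.05),("hous near",(207,190),.05)):
    P=g(*p,z); print(n,P,loc(P))
fa=loc(g(533,165,.062)); fj=loc(g(345,180,.062)); m=(fa[1]+fj[1])/2
# far check: wheel top point in both
W=org[:2]+R@[0,.105]; print("wheel pt",W,"jar target",org[:2]+R@[0,-.05+.028+.008])
P=lambda x,y,z:list(org[:2]+R@[x,y])+[z]
print("side proj: anvil topmid, wheeltop, bed corners",proj("side",[P(0,-.05,.062),P(0,.105,.058),P(.042,-.072,.012),P(-.042,-.072,.012),P(-.042,.14,.012),P(.042,.14,.012)]).round(1))
s=cv2.imread("pics/side0.png");o=cv2.resize(s[115:200,275:340],(520,680)[:1]+(600,),interpolation=cv2.INTER_CUBIC);
for q in proj("side",[P(0,-.05,.062),P(0,.105,.058),P(.042,-.072,.012),P(-.042,-.072,.012),P(-.042,.14,.012),P(.042,.14,.012)]): cv2.circle(o,(int((q[0]-275+.5)*8),int((q[1]-115+.5)*600/85)),3,(0,0,255),-1)
cv2.imwrite("pics/s1.png",o)
E
```

```text
rim (array([ 0.61010744, -0.31435675,  0.07225629]), np.float64(0.0030631155021979364)) [ 0.60842059 -0.31322626  0.075     ] [ 0.61120421 -0.31581725  0.075     ]
corners [[0.5886 0.2482 0.012 ]
 [0.6083 0.0395 0.012 ]
 [0.5263 0.033  0.012 ]
 [0.5069 0.2405 0.012 ]]
len 0.20902176458518876 wid 0.08206706862848206 0.08223765638970823
yaw 0.09343246814567538 origin [0.56069686 0.10645915 0.012     ]
anvil [0.566168   0.05665709 0.062     ] [ 0.0008 -0.0501]
jawface [0.55885271 0.12613002 0.062     ] [-0.      0.0198]
wheel [0.55074322 0.20973996 0.057     ] [-0.0003  0.1038]
hous far [0.54836381 0.24211773 0.05      ] [0.0004 0.1362]
hous near [0.55373895 0.18077455 0.05      ] [0.     0.0746]
wheel pt [0.55090072 0.21100118] jar target [0.56200301 0.09252022]
side proj: anvil topmid, wheeltop, bed corners [[310.2 163.9]
 [301.  127. ]
 [328.  182.7]
 [294.9 186.4]
 [285.  134. ]
 [313.8 131.3]]
```

View pics/s1.png

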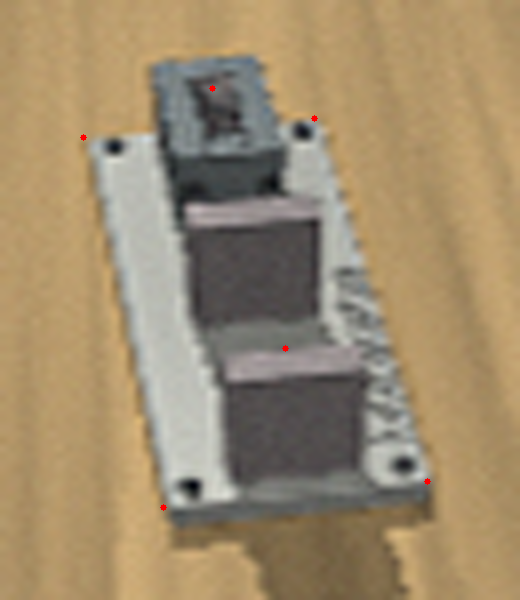

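The side crop shows the projected wheel top (212,88), anvil top (285,349) and bed corners within about 1 px of the picture. The gauge pose is good, the gap is about 70 mm, and the brown jar is confirmed. Setting out for the jar, keeping the current wrist yaw.

```bash
cat >> h.py <<'E'
def go(x,y,z,th,note=""):
    """mm / rotvec in tool axes to TCP (x,y,z), pointing down, tool x at world angle th"""
    from scipy.spatial.transform import Rotation as Ro
    o=ctrl.get_obs(); w=o["eef_rot"]; R=Ro.from_quat([w[1],w[2],w[3],w[0]])
    G=Ro.from_matrix([[np.cos(th),np.sin(th),0],[np.sin(th),-np.cos(th),0],[0,0,-1]])
    print(note,"shift",(1000*R.inv().apply(np.array([x,y,z])-o["eef_pos"])).round(1),"turn",(R.inv()*G).as_rotvec().round(3),"t",round(o["time_s"],2),"open",round(o["opening"],3),"gf",o["grasp_force"],"wf",np.round(o["wrist_force"],2))
E
A='[1,195,-37,42,0,0,0]'; python3 -m pendant "[[[1,39,-7,8,0,0,0],[1,78,-15,17,0,0,0],[1,117,-22,25,0,0,0],[1,156,-30,34,0,0,0],[1,195,-37,42,0,0,0]]]"
python3 -m pendant "[[[1,39,-7,8,0,0,0],[1,78,-15,17,0,0,0],[1,117,-22,25,0,0,0],[1,156,-30,34,0,0,0],[1,195,-37,42,0,0,0]]]"
python3 -m pendant "[[[1,39,-7,8,0,0,0],[1,78,-15,17,0,0,0],[1,98,-19,21,0,0,0],[1,98,-19,21,0,0,0]]]"
python3 -c "
from h import *
go(.610,-.3145,.30,.3037)
im=ctrl.camera('side'); cv2.imwrite('pics/side1.png',cv2.resize(im[100:400,220:560,::-1],(680,600)))
"
```

```text
time_s: 1.42
eef_pos: [0.3483, -0.4539, 0.3623]
eef_rot: [0.0, 0.989, 0.151, 0.0]
wrist_force: [1.1, -1.0, -0.2]
opening: 0.998
grasp_force: 0.0
time_s: 1.83
eef_pos: [0.5236, -0.36, 0.3202]
eef_rot: [-0.0, 0.988, 0.151, -0.0]
wrist_force: [-0.3, 0.1, -0.0]
opening: 0.999
grasp_force: 0.0
time_s: 2.17
eef_pos: [0.6128, -0.3105, 0.2979]
eef_rot: [-0.001, 0.988, 0.154, -0.0]
wrist_force: [-0.4, 1.0, 0.5]
opening: 1.005
grasp_force: 0.0
 shift [-3.9  3.  -2.1] turn [-0.002 -0.     0.005] t 2.17 open 1.005 gf 0.0 wf [-0.42  0.97  0.5 ]
```

View pics/side1.png

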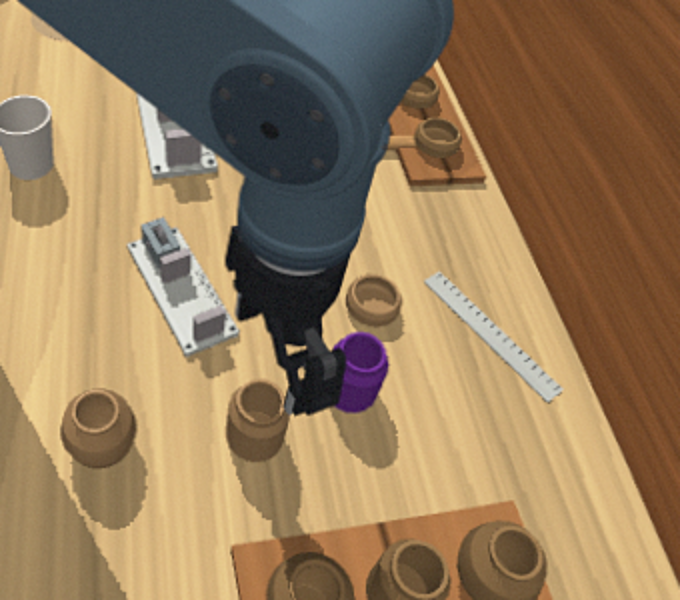

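The side view shows the gripper above the brown jar ((258,420) in the crop), clear of the purple one. The offset is settling lag. Descending straight down.

```bash
python3 -m pendant "[[[1,0,0,28,0,0,0],[1,0,0,56,0,0,0],[1,0,0,84,0,0,0],[1,0,0,102,0,0,0],[1,0,0,113,0,0,0]]]"
python3 -m pendant "[[[0.9,0,0,0,0,0,0],[0.8,0,0,0,0,0,0],[0.72,0,0,0,0,0,0],[0.68,0,0,0,0,0,0],[0.65,0,0,0,0,0,0]]]"
python3 -m pendant "[[[0.62,0,0,0,0,0,0],[0.6,0,0,0,0,0,0],[0.6,0,0,0,0,0,0]]]"
python3 -c "
from h import *
go(.610,-.3139,.187,.3037)"
```

```text
time_s: 2.63
eef_pos: [0.6079, -0.3145, 0.184]
eef_rot: [-0.001, 0.989, 0.151, -0.002]
wrist_force: [-0.1, 0.2, -0.5]
opening: 1.004
grasp_force: 0.0
time_s: 3.05
eef_pos: [0.6105, -0.3146, 0.1889]
eef_rot: [0.001, 0.988, 0.151, 0.001]
wrist_force: [-0.8, 0.0, 4.3]
opening: 0.653
grasp_force: 11.6
time_s: 3.3
eef_pos: [0.6106, -0.3146, 0.1892]
eef_rot: [0.001, 0.988, 0.151, 0.001]
wrist_force: [-1.3, -0.1, 6.3]
opening: 0.645
grasp_force: 63.5
 shift [-0.4 -0.9  2.2] turn [ 0.003 -0.002  0.   ] t 3.3 open 0.645 gf 63.4898579120636 wf [-1.32 -0.14  6.31]
```

```bash
python3 -m pendant "[[[0.6,0,0,-10,0,0,0],[0.6,0,0,-35,0,0,0],[0.6,0,0,-65,0,0,0],[0.6,0,0,-95,0,0,0],[0.6,0,0,-113,0,0,0]]]"
python3 -m pendant "[[[0.6,4,-20,0,0,0,-0.1],[0.6,11,-55,0,0,0,-0.2],[0.6,18,-90,0,0,0,-0.32],[0.6,25,-130,0,0,0,-0.44],[0.6,32,-170,0,0,0,-0.56]]]"
python3 -m pendant "[[[0.6,32,-170,0,0,0,0],[0.6,32,-170,0,0,0,0]]]" >/dev/null
python3 -c "
from h import *
yaw=.0934; g=np.array([.5607,.1065]); R=np.array([[np.cos(yaw),-np.sin(yaw)],[np.sin(yaw),np.cos(yaw)]])
P=g+R@[0,-.015];print(P);go(*P,.30,yaw+np.pi/2)
o=ctrl.get_obs();print(o['eef_pos'])"
```

```text
time_s: 3.72
eef_pos: [0.6104, -0.3142, 0.3041]
eef_rot: [0.002, 0.988, 0.151, 0.002]
wrist_force: [1.1, 0.1, -1.6]
opening: 0.644
grasp_force: 63.9
time_s: 4.13
eef_pos: [0.5889, -0.1407, 0.3003]
eef_rot: [0.0, 0.907, 0.421, 0.0]
wrist_force: [0.9, 1.0, -2.6]
opening: 0.638
grasp_force: 63.9
[0.56209896 0.09156538]
 shift [143.6 -88.6   0.2] turn [ 0.001 -0.    -0.799] t 4.3 open 0.647 gf 64.0862774848938 wf [-0.38  0.64 -1.69]
[ 0.53653556 -0.07520178  0.30021521]
```

```bash
python3 -m pendant "[[[0.6,29,-18,0,0,0,-0.12],[0.6,58,-36,0,0,0,-0.24],[0.6,86,-53,0,0,0,-0.36],[0.6,115,-71,0,0,0,-0.48],[0.6,140,-86,0,0,0,-0.6]]]"
python3 -m pendant "[[[0.6,0,0,0,0,0,-0.1],[0.6,0,0,0,0,0,-0.2],[0.6,0,0,0,0,0,-0.2],[0.6,0,0,0,0,0,-0.2],[0.6,0,0,0,0,0,-0.2]]]"
python3 -c "
from h import *
go(.5621,.0916,.30,.0934+np.pi/2)
im=ctrl.camera('side'); cv2.imwrite('pics/side2.png',cv2.resize(im[50:250,220:420,::-1],(600,600)))
im=ctrl.camera('top'); cv2.imwrite('pics/top2.png',cv2.resize(im[130:280,160:360,::-1],(800,600)))"
```

```text
time_s: 4.72
eef_pos: [0.5625, 0.0873, 0.3006]
eef_rot: [0.0, 0.742, 0.671, 0.0]
wrist_force: [0.4, -0.1, -1.8]
opening: 0.641
grasp_force: 64.1
time_s: 5.13
eef_pos: [0.5628, 0.0848, 0.3]
eef_rot: [0.0, 0.675, 0.738, 0.0]
wrist_force: [-0.4, -0.7, -1.8]
opening: 0.64
grasp_force: 64.0
 shift [ 6.8 -0.  -0. ] turn [ 0.     0.    -0.004] t 5.13 open 0.64 gf 64.01474475860596 wf [-0.36 -0.73 -1.82]
```

View pics/side2.png

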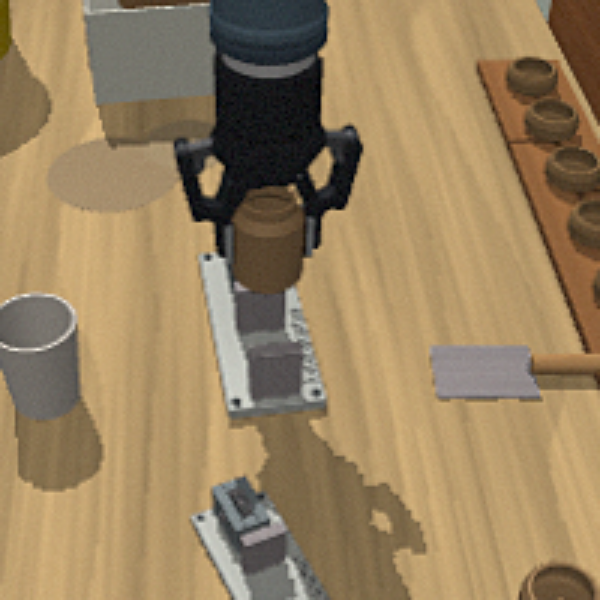

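The side view shows the jar upright in the fingers at (268,240), above the bed. Check its bottom edge, at (268,291) in the crop, against the prediction, then lower.

```bash
python3 -c "
from h import *
c=np.array([.5628,.0848]);a=np.linspace(0,2*np.pi,72)
for z in (.105,.111,.117):
  p=proj('side',[[c[0]+.028*np.cos(t),c[1]+.028*np.sin(t),z] for t in a]); q=(p-[220,50]+.5)*3
  print(z,'lowest row',q[:,1].max().round(1),'cols',q[:,0].min().round(1),q[:,0].max().round(1))
p=proj('side',[[c[0]+.022*np.cos(t),c[1]+.022*np.sin(t),.186] for t in a]); q=(p-[220,50]+.5)*3; print('rim rows',q[:,1].min(),q[:,1].max())
"
python3 -m pendant "[[[0.6,7,0,20,0,0,0],[0.6,7,0,40,0,0,0],[0.6,7,0,55,0,0,0],[0.6,7,0,60,0,0,0],[0.6,7,0,60,0,0,0]]]"
python3 -c "
from h import *
go(.5621,.0916,.201,.0934+np.pi/2)
im=ctrl.camera('side'); a=cv2.resize(im[90:200,260:360,::-1],(400,440))
im=ctrl.camera('top'); b=cv2.resize(im[160:260,190:290,::-1],(400,400)); o=np.zeros((440,800,3),np.uint8);o[:,:400]=a;o[:400,400:]=b
cv2.imwrite('pics/d3.png',o)"
```

```text
0.105 lowest row 302.8 cols 232.0 301.7
0.111 lowest row 296.9 cols 231.9 301.9
0.117 lowest row 291.0 cols 231.8 302.1
rim rows 179.1918317980647 213.42775889545965
time_s: 5.65
eef_pos: [0.5615, 0.0917, 0.2382]
eef_rot: [-0.001, 0.674, 0.739, -0.001]
wrist_force: [0.1, -0.1, -1.6]
opening: 0.642
grasp_force: 64.0
 shift [-0.2  0.7 37.2] turn [-0.003 -0.    -0.002] t 5.65 open 0.642 gf 64.01378273963928 wf [ 0.08 -0.12 -1.56]
```

View pics/d3.png

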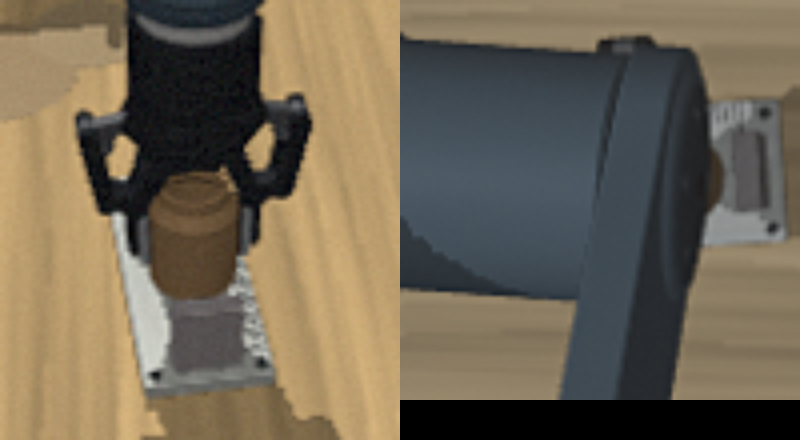

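The crop shows the jar above the bed between the jaws, with its bottom edge at (193,297) and the anvil top at (207,318) on the left, so it is aligned. Lowering softly, watching the force.

```bash
python3 -m pendant "[[[0.6,0,0,10,0,0,0],[0.6,0,0,18,0,0,0],[0.6,0,0,26,0,0,0],[0.6,0,0,31,0,0,0],[0.6,0,0,33,0,0,0]]]"
python3 -m pendant "[[[0.6,0,0,1,0,0,0],[0.6,0,0,2,0,0,0],[0.6,0,0,2,0,0,0]]]"

```

```text
time_s: 6.17
eef_pos: [0.5616, 0.092, 0.2053]
eef_rot: [-0.001, 0.673, 0.739, -0.001]
wrist_force: [-0.6, 1.0, -2.0]
opening: 0.639
grasp_force: 64.0
time_s: 6.42
eef_pos: [0.5623, 0.092, 0.2047]
eef_rot: [0.0, 0.673, 0.739, 0.0]
wrist_force: [-0.9, 0.7, -2.7]
opening: 0.642
grasp_force: 64.0
```

```bash
python3 -m pendant "[[[0.6,0,0,1,0,0,0],[0.6,0,0,1,0,0,0],[0.6,0,0,1,0,0,0]]]"|grep -E "pos|force"
python3 -m pendant "[[[0.6,0,0,1,0,0,0],[0.6,0,0,1,0,0,0],[0.6,0,0,1,0,0,0]]]"|grep -E "pos|force"
python3 -m pendant "[[[0.6,0,0,1,0,0,0],[0.6,0,0,1,0,0,0],[0.6,0,0,1,0,0,0]]]"|grep -E "pos|force"

```

```text
eef_pos: [0.5623, 0.092, 0.2039]
wrist_force: [0.3, 0.2, -2.5]
grasp_force: 64.0
eef_pos: [0.5622, 0.092, 0.2027]
wrist_force: [-1.4, -0.2, -2.8]
grasp_force: 64.0
eef_pos: [0.5621, 0.092, 0.2016]
wrist_force: [-0.3, -0.7, -1.8]
grasp_force: 64.0
```

```bash
python3 -m pendant "[[[0.6,0,0,1,0,0,0],[0.6,0,0,1,0,0,0],[0.6,0,0,1,0,0,0]]]"|grep -E "pos|wrist"
python3 -m pendant "[[[0.6,0,0,0.5,0,0,0],[0.6,0,0,1,0,0,0],[0.6,0,0,1,0,0,0]]]"|grep -E "pos|wrist"

```

```text
eef_pos: [0.5623, 0.092, 0.2012]
wrist_force: [-2.5, -0.7, 4.3]
eef_pos: [0.5623, 0.092, 0.2012]
wrist_force: [-7.5, -0.5, 14.3]
```

Standing on the bed. Ease off 1 mm, open, rise.

```bash
python3 -m pendant "[[[0.6,0,0,-1,0,0,0],[0.62,0,0,-1,0,0,0],[0.64,0,0,-1,0,0,0],[0.66,0,0,-1,0,0,0],[0.7,0,0,-1,0,0,0]]]"|grep -E "pos|force|open"
python3 -m pendant "[[[0.8,0,0,0,0,0,0],[0.9,0,0,0,0,0,0],[1,0,0,0,0,0,0],[1,0,0,0,0,0,0]]]"|grep -E "pos|force|open"
python3 -m pendant "[[[1,0,0,-20,0,0,0],[1,0,0,-50,0,0,0],[1,0,0,-80,0,0,0],[1,0,0,-110,0,0,0],[1,0,0,-120,0,0,0]]]"|grep -E "pos|force|open"
python3 -m pendant "[[[0.6,30,0,0,0,0,0],[0.3,70,0,0,0,0,0],[0,105,0,0,0,0,0],[0,125,0,0,0,0,0],[0,125,0,0,0,0,0]]]"|grep -E "pos|force|open"
python3 -m pendant "[[[0,100,0,0,0,0,0],[0,100,0,0,0,0,0],[0,100,0,0,0,0,0],[0,100,0,0,0,0,0]]]"|grep -E "pos|force|open"
python3 -c "
from h import *
im=ctrl.camera('side'); a=cv2.resize(im[90:200,260:360,::-1],(400,440))
im=ctrl.camera('top'); b=cv2.resize(im[160:260,190:290,::-1],(400,400)); o=np.zeros((440,800,3),np.uint8);o[:,:400]=a;o[:400,400:]=b
cv2.imwrite('pics/d4.png',o)"
```

```text
eef_pos: [0.5623, 0.092, 0.2005]
wrist_force: [-0.5, -0.5, 0.0]
opening: 0.699
grasp_force: 0.0
eef_pos: [0.5622, 0.092, 0.2005]
wrist_force: [-0.1, 0.2, 0.2]
opening: 1.002
grasp_force: 0.0
eef_pos: [0.5636, 0.0921, 0.3256]
wrist_force: [0.4, -0.2, 0.9]
opening: 0.999
grasp_force: 0.0
eef_pos: [0.5495, 0.2201, 0.3201]
wrist_force: [-0.3, 1.0, 0.3]
opening: 0.298
grasp_force: 0.0
eef_pos: [0.5405, 0.3188, 0.3201]
wrist_force: [-0.7, 0.1, -0.5]
opening: 0.003
grasp_force: 0.0
```

View pics/d4.png

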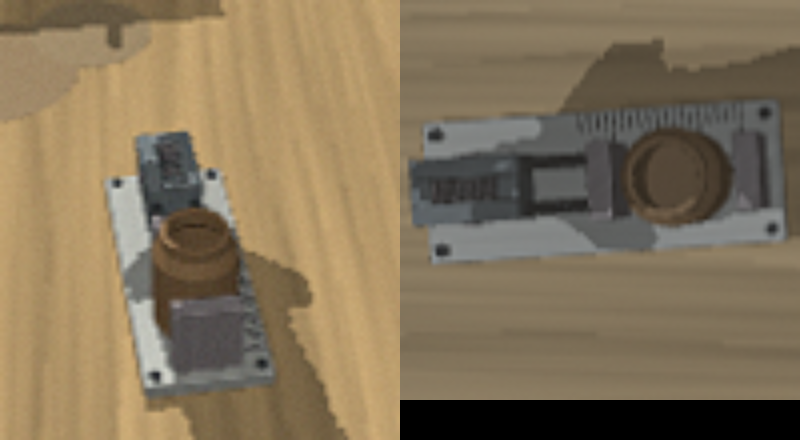

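The crop shows the jar standing upright on the bed between the jaws, at (675,177) on the right, with gaps on both sides. The wheel is at (458,187). Going above the wheel with the fingers shut.

```bash
cat >> h.py <<'E'
YAW=.0934; G0=np.array([.5607,.1065]); RG=np.array([[np.cos(YAW),-np.sin(YAW)],[np.sin(YAW),np.cos(YAW)]])
def loc(ly,z,lx=0): go(*(G0+RG@[lx,ly]),z,YAW+np.pi/2)
def force(n=8):
    F=[]
    for _ in range(n): ctrl.camera("top"); o=ctrl.get_obs(); F.append(o["wrist_force"])
    F=np.array(F); m=F.mean(0); h=RG.T@m[:2]; p=RG.T@(np.array(o["eef_pos"])[:2]-G0)
    print("F gauge x,y,z",h.round(2),m[2].round(2),"sd",F.std(0).round(2),"loc",(1000*p).round(1),"z",round(o["eef_pos"][2]*1000,2),"t",round(o["time_s"],2))
E
python3 -c "
from h import *
loc(.113,.245)"
```

```text
shift [-97.2  -0.   75. ] turn [-0.001  0.001  0.001] t 9.68 open -0.0 gf 0.0 wf [ 0.13 -0.74 -0.16]
```

```bash
python3 -m pendant "[[[0,-30,0,0,0,0,0],[0,-60,0,15,0,0,0],[0,-85,0,40,0,0,0],[0,-97,0,65,0,0,0],[0,-97,0,75,0,0,0]]]" >/dev/null
python3 -m pendant "[[[0,0,0,4,0,0,0],[0,0,0,8,0,0,0],[0,0,0,10,0,0,0],[0,0,0,10,0,0,0]]]" >/dev/null
python3 -c "
from h import *
force(6)
im=ctrl.camera('side'); cv2.imwrite('pics/d5.png',cv2.resize(im[90:200,260:360,::-1],(540,594),interpolation=cv2.INTER_CUBIC))"
```

```text
F gauge x,y,z [ 0.12 -0.02] 0.05 sd [0.67 0.38 0.38] loc [  0.3 113.8] z 236.32 t 10.73
```

View pics/d5.png

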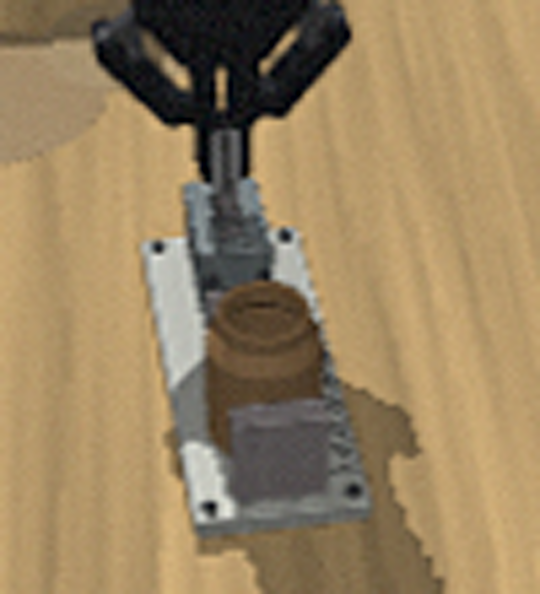

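The crop shows the shut fingertips just above the wheel's rim at (228,215), in line with it. Coming down slowly.

```bash
python3 -m pendant "[[[0,0,0,1,0,0,0],[0,0,0,2,0,0,0],[0,0,0,3,0,0,0],[0,0,0,3,0,0,0]]]" |grep -E "pos|wrist"
for i in 1 ; do python3 -m pendant "[[[0,0,0,0.5,0,0,0],[0,0,0,0.5,0,0,0],[0,0,0,0.5,0,0,0]]]"|grep -E "pos|wrist"; done
python3 -m pendant "[[[0,0,0,0.5,0,0,0],[0,0,0,0.5,0,0,0],[0,0,0,0.5,0,0,0]]]"|grep -E "pos|wrist"
```

```text
eef_pos: [0.5502, 0.2194, 0.2324]
wrist_force: [-0.1, -0.9, -0.3]
eef_pos: [0.5503, 0.2194, 0.2321]
wrist_force: [0.2, -0.2, 0.3]
eef_pos: [0.5503, 0.2195, 0.2317]
wrist_force: [-1.0, 0.8, 0.6]
```

```bash
python3 -m pendant "[[[0,0,0,0.5,0,0,0],[0,0,0,0.5,0,0,0],[0,0,0,0.5,0,0,0]]]"|grep -E "pos|wrist"
python3 -c "
from h import *
force(4)"
```

```text
eef_pos: [0.5504, 0.2195, 0.2314]
wrist_force: [-1.5, -0.1, 2.0]
F gauge x,y,z [ 0.15 -0.33] 2.51 sd [0.7  0.66 0.32] loc [  0.2 113.5] z 231.36 t 12.07
```

```bash
python3 -m pendant "[[[0,0,0,0.3,0,0,0],[0,0,0,0.3,0,0,0],[0,0,0,0.3,0,0,0]]]"|grep -E "wrist"
python3 -c "
from h import *
force(4)"
python3 -m pendant "[[[0,-1,0,0,0,0,0],[0,-2,0,0,0,0,0],[0,-3,0,0,0,0,0],[0,-3,0,0,0,0,0]]]"|grep -E "pos|wrist"
python3 -c "
from h import *
force(4)"
```

```text
wrist_force: [-1.8, 0.2, 7.0]
F gauge x,y,z [-1.79 -0.01] 5.26 sd [0.42 0.35 0.46] loc [  0.3 113.5] z 231.28 t 12.52
eef_pos: [0.5506, 0.2169, 0.2313]
wrist_force: [-2.9, 2.2, 5.0]
F gauge x,y,z [-1.39  1.57] 5.66 sd [0.23 0.74 0.19] loc [  0.2 110.9] z 231.31 t 13.05
```

```bash
python3 -m pendant "[[[0,-1,0,0,0,0,0],[0,-2,0,0,0,0,0],[0,-3,0,0,0,0,0],[0,-4,0,0,0,0,0],[0,-5,0,0,0,0,0]]]"|grep -E "pos|wrist"
python3 -m pendant "[[[0,-1,0,0,0,0,0],[0,-2,0,0,0,0,0],[0,-3,0,0,0,0,0],[0,-4,0,0,0,0,0],[0,-5,0,0,0,0,0]]]"|grep -E "pos|wrist"
python3 -m pendant "[[[0,-1,0,0,0,0,0],[0,-2,0,0,0,0,0],[0,-3,0,0,0,0,0],[0,-3,0,0,0,0,0]]]"|grep -E "pos|wrist"
python3 -c "
from h import *
force(4)"
```

```text
eef_pos: [0.551, 0.212, 0.2313]
wrist_force: [-0.9, 2.0, 5.9]
eef_pos: [0.5515, 0.2071, 0.2313]
wrist_force: [-1.9, 2.9, 5.8]
eef_pos: [0.5518, 0.204, 0.2313]
wrist_force: [-1.7, 2.5, 5.5]
F gauge x,y,z [-1.53  2.45] 5.24 sd [0.4  0.53 0.59] loc [ 0.3 97.9] z 231.34 t 14.42
```

Drag is 2.45 N, so the wheel is running free. Lift, go back and stroke again.

```bash
python3 -m pendant "[[[0,0,0,-3,0,0,0],[0,0,0,-3,0,0,0],[0,8,0,-3,0,0,0],[0,16,0,-3,0,0,0],[0,16,0,-3,0,0,0]]]"|grep -E "pos|wrist"
python3 -m pendant "[[[0,0,0,1,0,0,0],[0,0,0,2,0,0,0],[0,0,0,2.4,0,0,0],[0,0,0,2.7,0,0,0],[0,0,0,3,0,0,0]]]"|grep -E "pos|wrist"
python3 -c "
from h import *
force(4)"
python3 -m pendant "[[[0,-1,0,0,0,0,0],[0,-2,0,0,0,0,0],[0,-3,0,0,0,0,0],[0,-4,0,0,0,0,0],[0,-5,0,0,0,0,0]]]"|grep -E "pos|wrist"
python3 -c "
from h import *
force(5)
im=ctrl.camera('side'); cv2.imwrite('pics/d6.png',cv2.resize(im[110:200,270:345,::-1],(500,600),interpolation=cv2.INTER_CUBIC))"
```

```text
eef_pos: [0.55, 0.2209, 0.2337]
wrist_force: [0.3, 0.0, -0.2]
eef_pos: [0.5503, 0.2195, 0.2312]
wrist_force: [-2.2, 1.1, 6.7]
F gauge x,y,z [-2.1   1.27] 5.12 sd [0.26 0.15 0.55] loc [  0.2 113.5] z 231.26 t 15.45
eef_pos: [0.5507, 0.2148, 0.2313]
wrist_force: [-3.2, 3.0, 6.4]
F gauge x,y,z [-2.82  2.93] 5.69 sd [0.47 0.33 0.42] loc [  0.2 108.7] z 231.32 t 16.12
```

View pics/d6.png

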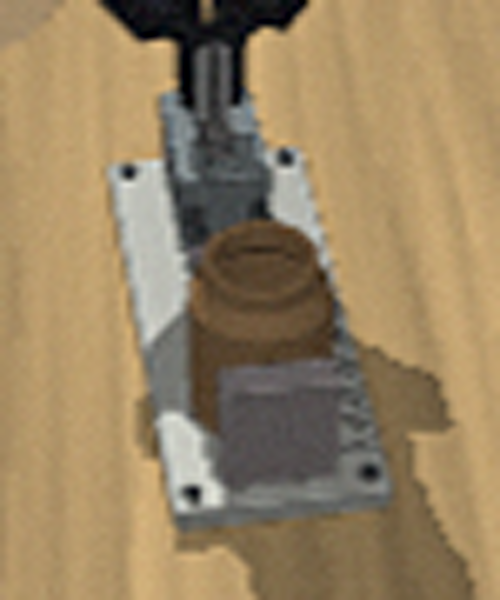

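The crop shows the jar (262,300) still upright, with the jaw up against its back. Drag is about 2.9 N, so it is now pushing the jar. Smaller steps with force checks from here.

```bash
cat > f.sh <<'E'
python3 -c "
from h import *
force(3)"
E
python3 -m pendant "[[[0,-1,0,0,0,0,0],[0,-2,0,0,0,0,0],[0,-3,0,0,0,0,0],[0,-3,0,0,0,0,0]]]"|grep -E "wrist"; sh f.sh
python3 -m pendant "[[[0,-0.5,0,0,0,0,0],[0,-1,0,0,0,0,0]]]"|grep -E "wrist"; sh f.sh
```

```text
wrist_force: [-2.9, 2.6, 6.0]
F gauge x,y,z [-2.64  2.58] 6.14 sd [0.46 0.2  0.05] loc [1.000e-01 1.057e+02] z 231.3 t 16.65
wrist_force: [-2.7, 2.7, 6.3]
F gauge x,y,z [-2.35  3.2 ] 6.13 sd [0.5  0.2  0.45] loc [1.000e-01 1.047e+02] z 231.31 t 16.97
```

```bash
python3 -m pendant "[[[0,-0.5,0,0,0,0,0],[0,-1,0,0,0,0,0]]]"|grep -E "wrist"; sh f.sh
python3 -m pendant "[[[0,-0.3,0,0,0,0,0],[0,-0.6,0,0,0,0,0]]]"|grep -E "wrist"; sh f.sh
```

```text
wrist_force: [-1.5, 3.4, 4.7]
F gauge x,y,z [-1.31  3.84] 5.65 sd [0.36 0.56 0.2 ] loc [  0.4 103.7] z 231.35 t 17.28
wrist_force: [-1.3, 3.2, 4.7]
F gauge x,y,z [-1.04  3.18] 6.04 sd [0.3  0.26 0.27] loc [  0.5 103.1] z 231.34 t 17.6
```

```bash
python3 -m pendant "[[[0,-0.3,0,0,0,0,0],[0,-0.5,0,0,0,0,0]]]"|grep -E "wrist"; sh f.sh
```

```text
wrist_force: [-0.1, 3.7, 5.1]
F gauge x,y,z [-0.53  3.27] 4.88 sd [0.65 0.17 0.29] loc [  0.5 102.5] z 231.34 t 17.92
```

Lateral force is fading while drag stays around 3.3 N, so the tip seems to be slipping (friction about 0.65). Press slightly more, then advance in small steps.

```bash
python3 -m pendant "[[[0,0,0,0.15,0,0,0],[0,0,0,0.25,0,0,0]]]"|grep -E "wrist"; sh f.sh
python3 -m pendant "[[[0,-0.2,0,0,0,0,0],[0,-0.4,0,0,0,0,0]]]"|grep -E "wrist"; sh f.sh
```

```text
wrist_force: [-2.6, 3.7, 7.3]
F gauge x,y,z [-1.28  3.35] 6.34 sd [0.41 0.18 0.21] loc [  0.5 102.6] z 231.29 t 18.23
wrist_force: [-1.4, 4.2, 6.6]
F gauge x,y,z [-1.64  4.49] 5.95 sd [0.29 0.2  0.32] loc [  0.5 102.4] z 231.32 t 18.55
```

```bash
python3 -m pendant "[[[0,-0.2,0,0,0,0,0],[0,-0.4,0,0,0,0,0]]]"|grep -E "wrist"; python3 -c "
from h import *
force(3)
im=ctrl.camera('side'); cv2.imwrite('pics/d7.png',cv2.resize(im[110:200,270:345,::-1],(500,600),interpolation=cv2.INTER_CUBIC))"
```

```text
wrist_force: [-1.5, 3.7, 6.2]
F gauge x,y,z [-1.14  4.35] 6.41 sd [0.35 0.46 0.55] loc [  0.6 101.9] z 231.33 t 18.87
```

```bash
python3 -m pendant "[[[0,0,0,0.1,0,0,0],[0,0,0,0.2,0,0,0]]]"|grep -E "wrist"; sh f.sh
python3 -m pendant "[[[0,-0.2,0,0,0,0,0],[0,-0.4,0,0,0,0,0]]]"|grep -E "wrist"; sh f.sh
```

```text
wrist_force: [-2.5, 3.9, 7.8]
F gauge x,y,z [-1.76  4.2 ] 7.31 sd [0.54 0.41 0.23] loc [  0.6 102. ] z 231.31 t 19.23
wrist_force: [-1.6, 5.0, 6.5]
F gauge x,y,z [-1.86  5.46] 7.59 sd [0.22 0.17 0.63] loc [  0.6 101.7] z 231.3 t 19.55
```

Drag is 5.5 N, which puts the jaw at about 6 N, inside the 2–9 N window. Lift off and look.

```bash
python3 -m pendant "[[[0,0,0,-1,0,0,0],[0,0,0,-5,0,0,0],[0,0,0,-25,0,0,0],[0,0,0,-60,0,0,0],[0,0,0,-90,0,0,0]]]"|grep -E "pos|wrist"
python3 -m pendant "[[[0,40,0,0,0,0,0],[0,80,0,0,0,0,0],[0,120,0,0,0,0,0],[0,160,0,0,0,0,0],[0,160,0,0,0,0,0]]]"|grep -E "pos|wrist"
python3 -c "
from h import *
im=ctrl.camera('side'); a=cv2.resize(im[110:200,270:345,::-1],(375,450),interpolation=cv2.INTER_CUBIC)
im=ctrl.camera('top'); b=cv2.resize(im[175:235,190:290,::-1],(425,255),interpolation=cv2.INTER_CUBIC); o=np.zeros((450,800,3),np.uint8);o[:,:375]=a;o[:255,375:]=b
cv2.imwrite('pics/d8.png',o)"
```

```text
eef_pos: [0.5511, 0.2067, 0.3206]
wrist_force: [1.5, 0.7, 0.9]
eef_pos: [0.5349, 0.372, 0.3204]
wrist_force: [-0.3, -0.4, -0.1]
```

View pics/d8.png

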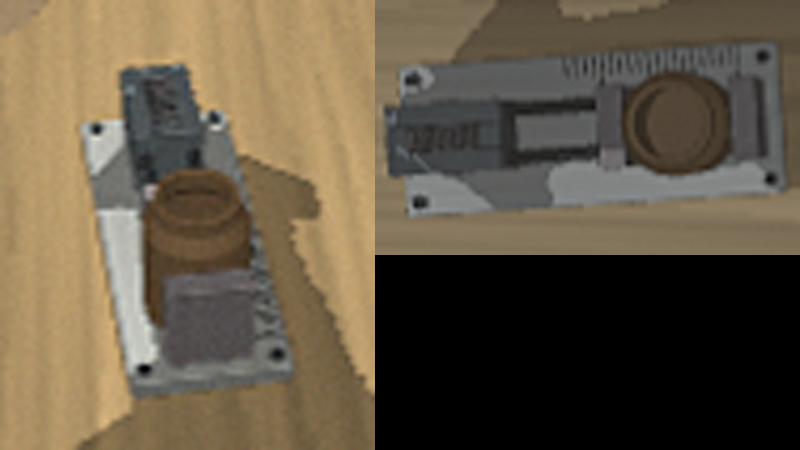

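The top crop shows the jar (678,122) upright and touching both jaws, with the jaw face at about x=625 and the anvil face at about x=732. The robot is clear, so I'm handing in.

```bash
python3 -c "
from bench import ctrl
print(ctrl.hand_in())"
```

```text
the job is handed in; nothing more can be done
None
```

The brown jar stands upright on the large gauge's bed, nipped between both jaws at about 6 N (estimated from the drag on the wheel), with the arm clear of everything, and the job is handed in; no verdict came back.

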